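# Sounding the fired pots

## Robot

A 6-joint arm with a two-finger parallel gripper is mounted at the origin on the work surface. World frame = base frame: x ahead of the robot, y to its left, z up, the work surface at z = 0. Lengths are in m, angles in degrees, forces in N, time in s.
With the tool pointing down it reaches from about 0.275 to 0.825 m from the base axis. Payload 5.2 kg.
Tool frame: the origin (TCP) lies at the very end of the fingers, on their centre line; the grasp point (between the pads) lies behind it (ctrl.pinch_z is the z of the grasp point in the tool frame, in m); z points along the fingers, y is the line along which they close (so a half turn about z gives the same grasp; the last joint's range is limited). The gripper opens to 93 mm and grips with 3 to 60 N. Pads are 15 mm wide; open, the fingers measure 128 mm over their backs; the gripper's body (75 mm by 188 mm) begins 65 mm behind the grasp point.
Start: joints at [-75.39, 14.817, 87.949, -0, 77.235, -11.62], TCP at [0.243, -0.493, 0.219] pointing down, gripper open.
Joint ranges: [-179.93, 179.93], [-52.35, 119.4], [10.71, 147.94], [-69.91, 249.91], [12.55, 155.21], [-178.61, 178.61]. Speed limits (degrees/s): [147.25, 147.25, 180, 180, 180, 180].

## Interface

Orientations are given as a 3x3 rotation matrix whose columns are the frame's x, y, z axes.
In Python, from rig import ctrl, eyes gives the robot as it stands.
- The arm moves only by the shell command python3 -m creep 'ROWS' [FORCE]. ROWS is JSON, a list of rows, each an object with "claw": the gripper command: -1 is shut, 1 is fully open, values between are in proportion; "travel": the shift along the world's x, y, z in cm, a list of three; "rot": the turn, a rotation vector about the world's x, y, z in degrees, a list of three. In form: [{"claw": claw, "travel": [x, y, z], "rot": [wx, wy, wz]}, ...]. A call has exactly 5 rows; each row is the pose to reach, as a shift and turn from the pose commanded when the call began; what a row does not reach only later rows make up. A row lasts 1/12 s, in which the tool goes at most 41.7 mm and 7.16 degrees, less where a joint would pass 70% of its speed; a pose out of reach is approached as far as the arm can. A call with a gripper value outside its range is refused whole. The fingers move at their own pace and stop on an object; FORCE is the grip in N (left out, the last holds). Time passes only in rows, so rows that repeat a pose let the fingers close, or fill a call up. It gives the time, the measured TCP pose, the force, the opening and the grip force at its end, in the units of the state.
- ctrl.state(): the state, without advancing time (a new reading comes with each control period).
- eyes.grab_frame(name): name is "scene" or "top"; returns a dict with "frame" (420x560x3 uint8, red, green, blue), "vertical_fov" (degrees; the focal length in pixels is half the picture's height over the tangent of half this angle, whatever the lens; pixels are square), "cx", "cy" (the principal point, pixels), "view" (4x4, takes a point from world to camera coordinates). Camera axes: x right, y down, z forward; pixel columns grow to the right and rows downward; lengths in m; the calibration is good to about 2 mm. A picture is of the moment at which its call begins. There is no depth.
- ctrl.hand_in(): hands the job in; it is judged then, once.
The state is a dict: "clock": time; "q": joint angles; "joint_velocities": joint speeds; "joint_efforts": joint torques, N m; "tcp_pos": TCP position; "eef_rot": TCP orientation; "force": force on the tool from outside, world axes, zero at the start; "wrist_torque": the same for the moment, N m; "opening": opening from 0.0 (shut) to 1.0 (fully open); "grasp_force": force on a finger pad.
Only numpy, scipy, OpenCV 4.12 (cv2) and the standard library are available. Lean on these libraries where they do the work, as an engineer would, in place of code of your own. Each camera call takes 0.05 s, during which the arm holds its last target. There are 200 camera calls.

## Task

Check the three fired pots on the canvas board for hidden cracks by sounding them: with the fingertips tap the rim of the bowl first, then the rim of the cup, then the rim of the tall vase, each lightly, and then draw clear. Do not knock, shove, tip or lift the pots, leave them standing where they are; do not touch the unfired clay cylinder at all, and leave the rolling pin, bottle and dish where they are.

Things in the scene. Friction and masses are not known exactly. Their poses are not given: they have to be found in the camera images.
- board_top (a point): centre of the top face of the canvas-covered work board, about 32 mm above the table; the board is 360 mm (its x) by 600 mm (its y), 12 mm thick, and sits on four soft rubber feet that let it sink straight down a little without tilting. The bowl, cup and vase stand on it
- board (a joint): how far the board has sunk on its feet, m: about 0 (within 2 mm either way) at the start with the pots on it, growing downward, 2.5 N of push per mm, stop at 0.009
- bowl: open round bowl, green stoneware, loose, about 0.5 kg, 70 mm tall; outer radius 45 mm at the foot, 70 mm at the rim, wall 6 mm; rigid. Origin at the centre of its underside, z up. The widest of the three green pots on the board. A downward push of more than about 8 N on the rim tips it
- bowl_rim (a point): centre of the bowl's mouth, level with the top of the rim; the rim's wall runs 64 to 70 mm from this point all round
- cup: tapered cup without handle, green stoneware, loose, about 0.3 kg, 75 mm tall; outer radius 29 mm at the foot, 43 mm at the rim, wall 6 mm; rigid. Origin at the centre of its underside, z up. A downward push of more than about 6 N on the rim tips it
- cup_rim (a point): centre of the cup's mouth, level with the top of the rim; the rim's wall runs 37 to 43 mm from this point all round
- vase: tall vase with a belly, a narrow neck and a flared lip, green stoneware, loose, about 0.6 kg, 120 mm tall; outer radius 36 mm at the foot, 45 mm at the belly (40 mm up), 28 mm at the neck (85 mm up), 50 mm at the rim, wall 6 mm; rigid. Origin at the centre of its underside, z up. A downward push of more than about 15 N on the rim tips it
- vase_rim (a point): centre of the vase's mouth, level with the top of the rim; the rim's wall runs 44 to 50 mm from this point all round
- clay_cylinder: bystander, fragile: open cylinder of unfired cream clay with a slanting seam, loose, radius 50 mm, 150 mm tall, on the table to the right of the board (-y). Origin at the centre of its underside
- rolling_pin: bystander: wooden rolling pin, loose, barrel 56 mm thick and 240 mm long, 390 mm long with its handles, lying along its own x on the table to the left of the board (+y). Origin under its middle
- glaze_bottle: bystander: white plastic bottle with cap, loose, radius 30 mm, 150 mm tall, on the table near the robot on its right. Origin at the centre of its underside
- dish: bystander: small flat green dish, loose, radius 50 mm, 22 mm tall, on the table near the robot on its left. Origin at the centre of its underside
Not all that is in view belongs to the job. Leave any black look-alike of the vase alone. What is shaped like the bowl but purple is not meant.

How it is judged (in metres and radians):
On the way, in this order (a step that is already met when the one before it is completed fails the run):
1. the fingertips touch the rim of the bowl, and no other pot (contact force between the fingers and bowl above 0.3 N and z of the grasp point in the frame of bowl_rim above -0.005 m and contact force between the fingers and cup below 0.1 N and contact force between the fingers and vase below 0.1 N), for 0.03 s.
2. the fingertips touch the rim of the cup, and no other pot (contact force between the fingers and cup above 0.3 N and z of the grasp point in the frame of cup_rim above -0.005 m and contact force between the fingers and bowl below 0.1 N and contact force between the fingers and vase below 0.1 N), for 0.03 s.
3. the fingertips touch the rim of the vase, and no other pot (contact force between the fingers and vase above 0.3 N and z of the grasp point in the frame of vase_rim above -0.005 m and contact force between the fingers and bowl below 0.1 N and contact force between the fingers and cup below 0.1 N), for 0.03 s.
At the end, for the whole second after the job is handed in: bowl, cup and vase stand upright (within 0.08 rad) and at rest on the board, within 20 mm of where each started; clay cylinder, rolling pin, bottle and dish are upright and within 20 mm of where they started (distance of each of bowl, cup, vase, clay_cylinder, rolling_pin, glaze_bottle, dish from where it was at the start of the episode below 0.02 m and angle between each of bowl, cup, vase's own z axis and vertical below 0.08 rad and linear speed of each of bowl, cup, vase below 0.02 m/s and height (world z) of each of bowl, cup, vase below 0.04 m and angle between each of clay_cylinder, rolling_pin, glaze_bottle, dish's own z axis and vertical below 0.15 rad); the robot touches nothing.
It fails at once if a pot is pressed so hard that the board sinks 7 mm (value of joint board above 0.007 m).
It fails at once if a pot is hit hard (more than 25 N) (contact force between any of the fingers, the arm and bowl above 25 N or contact force between any of the fingers, the arm and cup above 25 N or contact force between any of the fingers, the arm and vase above 25 N).
It fails at once if a pot is shoved more than 25 mm, tipped more than 0.3 rad or lifted more than 15 mm (distance of any of bowl, cup, vase from where it was at the start of the episode above 0.025 m or angle between any of bowl, cup, vase's own z axis and vertical above 0.3 rad or height (world z) of any of bowl, cup, vase above 0.047 m).
It fails at once if the robot touches the unfired clay cylinder (contact force between any of the fingers, the arm and clay_cylinder above 0.2 N).
It fails at once if the rolling pin, bottle or dish is moved more than 20 mm (distance of any of rolling_pin, glaze_bottle, dish from where it was at the start of the episode above 0.02 m).
It also fails if it takes over 42 s, if anything falls off the work surface, if the arm or the gripper's body presses on something with over 40 N, if the wrist force passes 120 N, or if a joint passes its speed limit or range.

## Working session

There is one attempt and no reset: what is moved stays moved. The work goes in short steps, Python scripts to look and compute and a shell command to move; the robot and the scene stay as the last step left them, time stands still between calls to the robot, and variables do not carry over. Pictures are saved under pics/ and viewed, at most 10 in all, crops included, and the job is handed in when it is done.

```bash
mkdir -p pics; python3 - <<'E'
from rig import ctrl, eyes
import cv2
for n in("scene","top"):
    f=eyes.grab_frame(n); cv2.imwrite(f"pics/{n}0.png",f["frame"][:,:,::-1]); print(n,f["vertical_fov"],f["cx"],f["cy"],f["view"])
s=ctrl.state(); print(ctrl.pinch_z,s)
E
```

```text
scene 56.25333827246484 279.69427533098747 204.13217537138198 [[ 0.85711151  0.51506678  0.00812834 -0.4370459 ]
 [ 0.40746875 -0.66823718 -0.62243738 -0.05845638]
 [-0.31516516  0.53681029 -0.78262739  1.430137  ]
 [ 0.          0.          0.          1.        ]]
top 46.56010759205682 273.21268685283866 203.91736424809693 [[ 0.05394134 -0.99854025  0.00277385  0.0518059 ]
 [-0.97484695 -0.05326261 -0.21641745  0.47859276]
 [ 0.21624928  0.00896977 -0.97629698  1.74560236]
 [ 0.          0.          0.          1.        ]]
-0.0188 {'clock': 0.1, 'q': array([-7.53902110e+01,  1.48549636e+01,  8.80024236e+01,  2.81503469e-04,
        7.72354559e+01, -1.16189695e+01]), 'joint_velocities': array([-0.08478517, -0.02377213, -0.12383355,  0.06447409,  0.01101459,
       -0.06121951]), 'joint_efforts': array([ 3.87065375e-03, -4.38204646e+01, -2.84641474e+01,  7.22084753e-02,
        3.63290193e-02, -5.31805392e-05]), 'tcp_pos': array([ 0.24298107, -0.49288537,  0.21791867]), 'eef_rot': array([[ 8.97037199e-01,  4.41954862e-01, -4.04088567e-04],
       [ 4.41954922e-01, -8.97035888e-01,  1.56923120e-03],
       [ 3.31047413e-04, -1.58624770e-03, -9.99998687e-01]]), 'force': array([ 0.00141402, -0.62998937, -0.13677457]), 'wrist_torque': array([-0.08341215, -0.03855465, -0.02614979]), 'grasp_force': 0.0, 'opening': 1.0010431612940176}
```

View pics/scene0.png

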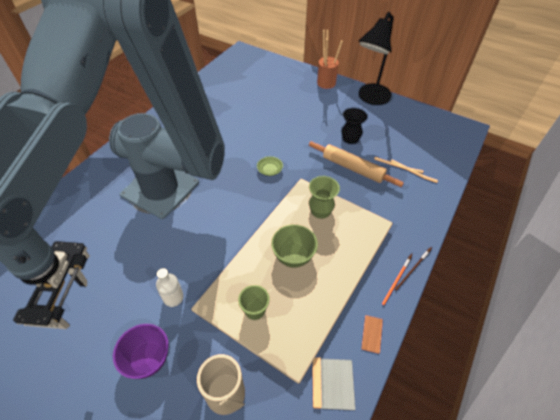

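View pics/top0.png

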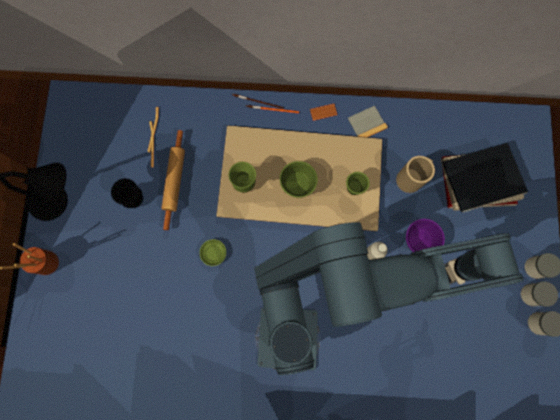

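The scene view shows the vase near (323,190), bowl (294,245) and cup (254,300). In the top view they're near (243,177), (298,179) and (357,183). I'll fit the pot silhouettes in both views.

```bash
cat > loc.py <<'E'
import numpy as np,cv2
from scipy.optimize import minimize
from rig import eyes
P={"bowl":([(0,.045),(.07,.07)],(294,245),(298,179)),"cup":([(0,.029),(.075,.043)],(254,300),(357,183)),
"vase":([(0,.036),(.04,.045),(.085,.028),(.12,.05)],(323,190),(243,177))}
def proj(f,p):
    c=p@f["view"][:3,:3].T+f["view"][:3,3]; F=210/np.tan(np.radians(f["vertical_fov"]/2))
    return c[:,:2]/c[:,2:]*F+[f["cx"],f["cy"]]
t=np.linspace(0,2*np.pi,48)
def ring(x,z,r): return np.c_[x[0]+r*np.cos(t),x[1]+r*np.sin(t),np.full(48,x[2]+z)]
def sil(f,x,prof,S=8):
    m=np.zeros((420*2,560*2),np.uint8)
    for (a,b),(c,d) in zip(prof,prof[1:]):
        h=cv2.convexHull(proj(f,np.r_[ring(x,a,b),ring(x,c,d)]).astype(np.float32))
        cv2.fillConvexPoly(m,np.round((h*2+.5)*16).astype(np.int32),255,shift=4)
    return m
def mask(f,seed):
    h=cv2.cvtColor(f["frame"],cv2.COLOR_RGB2HSV)
    m=((h[...,0]>32)&(h[...,0]<60)&(h[...,1]>90)).astype(np.uint8)
    _,l,st,_=cv2.connectedComponentsWithStats(m)
    ys,xs=np.nonzero(l); k=np.argmin((xs-seed[0])**2+(ys-seed[1])**2)
    m=(l==l[ys[k],xs[k]]).astype(np.uint8)
    cs,_=cv2.findContours(m,0,1); o=np.zeros_like(m); cv2.drawContours(o,cs,-1,255,-1)
    return cv2.resize(o,None,fx=2,fy=2,interpolation=cv2.INTER_NEAREST)
if __name__=="__main__":
    fs=[eyes.grab_frame(n) for n in("scene","top")]; ov=[f["frame"].copy() for f in fs]
    for n,(prof,*seeds) in P.items():
        ms=[mask(f,s) for f,s in zip(fs,seeds)]
        def cost(x,sel=(0,1)):
            return sum(1-((a:=sil(fs[i],x,prof))&ms[i]).sum()/(255*((a|ms[i])>0).sum()) for i in sel)
        f=fs[1];best=min(([x,y,.032] for x in np.arange(.4,.8,.02) for y in np.arange(-.3,.3,.02)),key=cost)
        for sel in((0,1),(0,),(1,)):
            b=np.array(best)
            for _ in range(3):
                g=lambda p:cost([p[0],p[1],.032],sel)
                r=minimize(g,b[:2],method="Nelder-Mead",options=dict(initial_simplex=b[:2]+[[0,0],[.008,0],[0,.008]],xatol=2e-4)); b[:2]=r.x
            print(n,sel,b.round(4),round(r.fun,3),[int(m.sum()/255/4) for m in ms])
            if len(sel)==2: bb=b.copy()
        if 1:
            r=minimize(cost,bb,method="Nelder-Mead",options=dict(initial_simplex=bb+np.r_[np.zeros((1,3)),np.eye(3)*.01],xatol=2e-4)); print("  free z",r.x.round(4),round(r.fun,3))
        for i in(0,1):
            top=proj(fs[i],ring(bb,*prof[-1])); cv2.polylines(ov[i],[np.round(top*16).astype(np.int32)],True,(255,0,0),1,shift=4)
    cv2.imwrite("pics/ov.png",np.hstack([cv2.resize(ov[0][160:340,210:360],None,fx=2.6,fy=2.6),cv2.resize(ov[1][120:300,220:390],None,fx=2.35,fy=2.6)])[:,:,::-1])
E
python3 loc.py
```

```text
bowl (0, 1) [ 0.5633 -0.0082  0.032 ] 0.261 [1346, 1036]
bowl (0,) [ 0.5634 -0.0094  0.032 ] 0.156 [1346, 1036]
bowl (1,) [ 0.5644 -0.007   0.032 ] 0.103 [1346, 1036]
  free z [ 0.5643 -0.0068  0.0174] 0.233
cup (0, 1) [ 0.559  -0.2201  0.032 ] 0.406 [694, 384]
cup (0,) [ 0.5573 -0.2199  0.032 ] 0.22 [694, 384]
cup (1,) [ 0.5595 -0.22    0.032 ] 0.185 [694, 384]
  free z [ 0.5607 -0.2208  0.0188] 0.384
vase (0, 1) [0.5525 0.1934 0.032 ] 0.376 [834, 615]
vase (0,) [0.5528 0.1978 0.032 ] 0.226 [834, 615]
vase (1,) [0.5507 0.1914 0.032 ] 0.146 [834, 615]
  free z [0.5565 0.1966 0.0164] 0.352
```

View pics/ov.png

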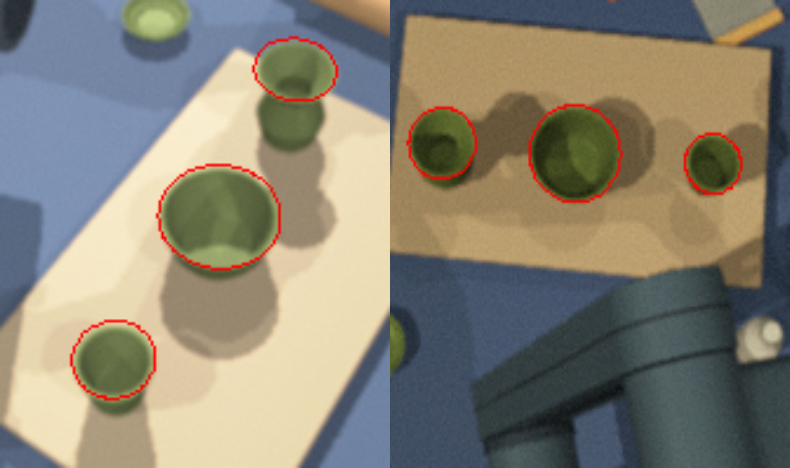

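The rim ellipses match well in both views, to about 3 mm. I'll close the fingers, keep the yaw, and tap each rim on the side nearest the robot. The touch points are bowl (0.503,-0.038), cup (0.523,-0.238) and vase (0.510,0.174).

```bash
python3 -m creep '[{"claw":-1,"travel":[1,1.8,0],"rot":[0,0,0]},{"claw":-1,"travel":[2.8,4.9,0],"rot":[0,0,0]},{"claw":-1,"travel":[4.8,8.4,0],"rot":[0,0,0]},{"claw":-1,"travel":[6.8,11.9,0],"rot":[0,0,0]},{"claw":-1,"travel":[8.7,15.2,0],"rot":[0,0,0]}]' 5
python3 -m creep '[{"claw":-1,"travel":[1.8,3.1,0],"rot":[0,0,0]},{"claw":-1,"travel":[3.6,6.2,0],"rot":[0,0,0]},{"claw":-1,"travel":[5.4,9.3,0],"rot":[0,0,0]},{"claw":-1,"travel":[7.2,12.4,0],"rot":[0,0,0]},{"claw":-1,"travel":[8.7,15.2,0],"rot":[0,0,0]}]'
python3 -m creep '[{"claw":-1,"travel":[2,3.5,0],"rot":[0,0,0]},{"claw":-1,"travel":[4,7,0],"rot":[0,0,0]},{"claw":-1,"travel":[6,10.5,0],"rot":[0,0,0]},{"claw":-1,"travel":[7.6,13.3,0],"rot":[0,0,0]},{"claw":-1,"travel":[8.6,15.1,0],"rot":[0,0,0]}]'
python3 -m creep '[{"claw":-1,"travel":[0,0,-2],"rot":[0,0,0]},{"claw":-1,"travel":[0,0,-5],"rot":[0,0,0]},{"claw":-1,"travel":[0,0,-8],"rot":[0,0,0]},{"claw":-1,"travel":[0,0,-10],"rot":[0,0,0]},{"claw":-1,"travel":[0,0,-10],"rot":[0,0,0]}]'
```

```text
clock: 0.62
tcp_pos: [0.3305, -0.3395, 0.2184]
eef_rot: [[0.897, 0.441, -0.0], [0.441, -0.897, 0.001], [0.0, -0.001, -1.0]]
force: [0.4, -0.4, -0.2]
opening: 0.689
grasp_force: 0.0
clock: 1.03
tcp_pos: [0.4178, -0.1874, 0.2187]
eef_rot: [[0.897, 0.442, 0.0], [0.442, -0.897, 0.0], [0.0, 0.0, -1.0]]
force: [-0.3, 0.1, 0.3]
opening: 0.332
grasp_force: 0.0
clock: 1.45
tcp_pos: [0.5041, -0.0352, 0.2186]
eef_rot: [[0.896, 0.444, 0.0], [0.444, -0.896, 0.001], [0.001, -0.001, -1.0]]
force: [0.0, -0.7, -1.1]
opening: 0.012
grasp_force: 0.0
clock: 1.87
tcp_pos: [0.4998, -0.0372, 0.1144]
eef_rot: [[0.897, 0.442, -0.008], [0.442, -0.897, 0.003], [-0.006, -0.006, -1.0]]
force: [-0.3, -0.4, -0.8]
opening: 0.004
grasp_force: 0.0
```

```bash
python3 -m creep '[{"claw":-1,"travel":[0,0,-0.2],"rot":[0,0,0]},{"claw":-1,"travel":[0,0,-0.4],"rot":[0,0,0]},{"claw":-1,"travel":[0,0,-0.6],"rot":[0,0,0]},{"claw":-1,"travel":[0,0,-0.8],"rot":[0,0,0]},{"claw":-1,"travel":[0,0,-0.8],"rot":[0,0,0]}]'
python3 - <<'E'
from rig import ctrl,eyes
import cv2,numpy as np
a,b=[eyes.grab_frame(n)["frame"] for n in("scene","top")]
cv2.imwrite("pics/b1.png",np.hstack([cv2.resize(a[180:300,220:350],(390,360)),cv2.resize(b[120:240,230:360],(390,360))])[:,:,::-1])
s=ctrl.state();print(s["tcp_pos"],s["force"])
E
```

```text
clock: 2.28
tcp_pos: [0.5036, -0.0386, 0.1113]
eef_rot: [[0.897, 0.442, 0.001], [0.442, -0.897, -0.0], [0.001, 0.001, -1.0]]
force: [-0.6, 0.4, -0.3]
opening: 0.004
grasp_force: 0.0
[ 0.50342186 -0.03848002  0.11124527] [-0.38367853 -0.62498061 -0.1031935 ]
```

View pics/b1.png

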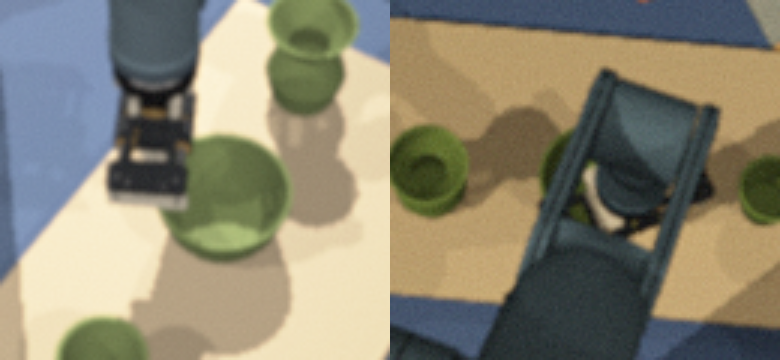

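The left half shows the closed fingertips just above the bowl's near rim, around (165,200), clear of the other pots. Next is a slow creep down.

```bash
python3 -m creep '[{"claw":-1,"travel":[0,0,-0.1],"rot":[0,0,0]},{"claw":-1,"travel":[0,0,-0.2],"rot":[0,0,0]},{"claw":-1,"travel":[0,0,-0.3],"rot":[0,0,0]},{"claw":-1,"travel":[0,0,-0.4],"rot":[0,0,0]},{"claw":-1,"travel":[0,0,-0.5],"rot":[0,0,0]}]' | egrep 'tcp|force: \['
python3 -m creep '[{"claw":-1,"travel":[0,0,-0.03],"rot":[0,0,0]},{"claw":-1,"travel":[0,0,-0.06],"rot":[0,0,0]},{"claw":-1,"travel":[0,0,-0.09],"rot":[0,0,0]},{"claw":-1,"travel":[0,0,-0.12],"rot":[0,0,0]},{"claw":-1,"travel":[0,0,-0.15],"rot":[0,0,0]}]' | egrep 'tcp|force: \['
```

```text
tcp_pos: [0.5031, -0.0384, 0.1055]
force: [-0.5, -0.0, -0.1]
tcp_pos: [0.5031, -0.0384, 0.1041]
force: [0.5, 0.1, -0.3]
```

```bash
python3 -m creep '[{"claw":-1,"travel":[0,0,-0.03],"rot":[0,0,0]},{"claw":-1,"travel":[0,0,-0.06],"rot":[0,0,0]},{"claw":-1,"travel":[0,0,-0.09],"rot":[0,0,0]},{"claw":-1,"travel":[0,0,-0.12],"rot":[0,0,0]},{"claw":-1,"travel":[0,0,-0.12],"rot":[0,0,0]}]' | egrep 'tcp|force: \['
```

```text
tcp_pos: [0.503, -0.0383, 0.1029]
force: [0.0, -0.1, 0.1]
```

```bash
python3 -m creep '[{"claw":-1,"travel":[0,0,-0.03],"rot":[0,0,0]},{"claw":-1,"travel":[0,0,-0.06],"rot":[0,0,0]},{"claw":-1,"travel":[0,0,-0.09],"rot":[0,0,0]},{"claw":-1,"travel":[0,0,-0.12],"rot":[0,0,0]},{"claw":-1,"travel":[0,0,-0.12],"rot":[0,0,0]}]' | egrep 'tcp|force: \['
```

```text
tcp_pos: [0.5031, -0.0384, 0.1018]
force: [-0.6, 0.3, 1.8]
```

```bash
python3 -m creep '[{"claw":-1,"travel":[0,0,-0.03],"rot":[0,0,0]},{"claw":-1,"travel":[0,0,-0.06],"rot":[0,0,0]},{"claw":-1,"travel":[0,0,-0.07],"rot":[0,0,0]},{"claw":-1,"travel":[0,0,-0.07],"rot":[0,0,0]},{"claw":-1,"travel":[0,0,-0.07],"rot":[0,0,0]}]' | egrep 'tcp|force: \['
```

```text
tcp_pos: [0.5031, -0.0384, 0.1012]
force: [-0.7, -0.2, 1.6]
```

```bash
python3 -m creep '[{"claw":-1,"travel":[0,0,-0.03],"rot":[0,0,0]},{"claw":-1,"travel":[0,0,-0.05],"rot":[0,0,0]},{"claw":-1,"travel":[0,0,-0.05],"rot":[0,0,0]},{"claw":-1,"travel":[0,0,-0.05],"rot":[0,0,0]},{"claw":-1,"travel":[0,0,-0.05],"rot":[0,0,0]}]' | egrep 'tcp|force: \['
```

```text
tcp_pos: [0.5032, -0.0384, 0.1006]
force: [-1.2, 0.4, 3.2]
```

The force rises with depth, so the bowl is sounded. Now I'll lift and move to the cup.

```bash
python3 -m creep '[{"claw":-1,"travel":[0,0,1],"rot":[0,0,0]},{"claw":-1,"travel":[0,0,3],"rot":[0,0,0]},{"claw":-1,"travel":[0,0,5],"rot":[0,0,0]},{"claw":-1,"travel":[0.2,-2,6],"rot":[0,0,0]},{"claw":-1,"travel":[0.5,-5,6],"rot":[0,0,0]}]' | egrep 'tcp|force: \['
python3 -m creep '[{"claw":-1,"travel":[0.4,-4,0],"rot":[0,0,0]},{"claw":-1,"travel":[0.8,-8,0],"rot":[0,0,0]},{"claw":-1,"travel":[1.1,-11.5,0],"rot":[0,0,0]},{"claw":-1,"travel":[1.4,-14,0],"rot":[0,0,0]},{"claw":-1,"travel":[1.5,-15,0],"rot":[0,0,0]}]' | egrep 'tcp|force: \['
python3 -m creep '[{"claw":-1,"travel":[0,0,-1],"rot":[0,0,0]},{"claw":-1,"travel":[0,0,-2.5],"rot":[0,0,0]},{"claw":-1,"travel":[0,0,-3.5],"rot":[0,0,0]},{"claw":-1,"travel":[0,0,-4.1],"rot":[0,0,0]},{"claw":-1,"travel":[0,0,-4.1],"rot":[0,0,0]}]' | egrep 'tcp|force: \['
python3 - <<'E'
from rig import ctrl,eyes
import cv2,numpy as np
a,b=[eyes.grab_frame(n)["frame"] for n in("scene","top")]
cv2.imwrite("pics/c1.png",np.hstack([cv2.resize(a[220:340,190:320],(390,360)),cv2.resize(b[120:240,290:420],(390,360))])[:,:,::-1])
s=ctrl.state();print(s["tcp_pos"],s["force"])
E
```

```text
tcp_pos: [0.5096, -0.0874, 0.1639]
force: [0.7, -0.1, 0.3]
tcp_pos: [0.5234, -0.2424, 0.1608]
force: [-0.5, -0.2, 0.5]
tcp_pos: [0.5221, -0.2362, 0.1177]
force: [0.3, 0.7, 0.2]
[ 0.52316226 -0.23734754  0.11951789] [ 0.32530915 -0.26443663  0.80275918]
```

View pics/c1.png

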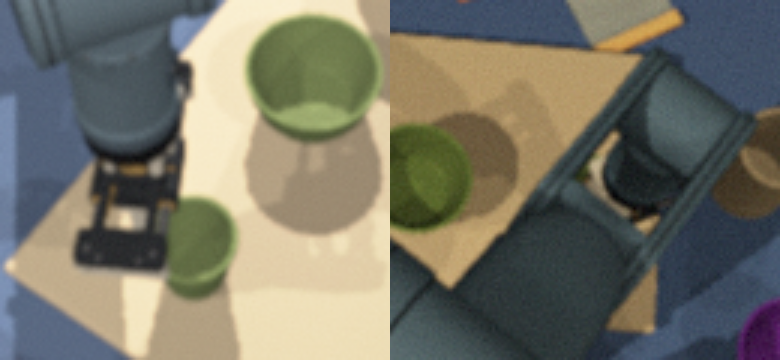

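```bash
python3 - <<'E'
from rig import eyes
from loc import *
f=eyes.grab_frame("scene")
for p in([.523,-.2373,.1195],[.523,-.2373,.107],[.559,-.22,.107]): print((proj(f,np.array([p]))-[190,220])*3)
im=cv2.resize(f["frame"][220:340,190:320],(780,720),interpolation=cv2.INTER_CUBIC)
for p,c in((ring([.559,-.22,.107],0,.043),(255,0,0)),(ring([.523,-.2373,.1195],0,.012),(255,255,0))):
    cv2.polylines(im,[np.round((proj(f,p)-[190,220])*6).astype(np.int32)],True,c,1)
cv2.imwrite("pics/c2.png",im[240:720,:,::-1])
E
```

```text
[[144.91721101 221.92034309]]
[[145.95588188 228.11765026]]
[[190.26075102 232.13920718]]
```

View pics/c2.png

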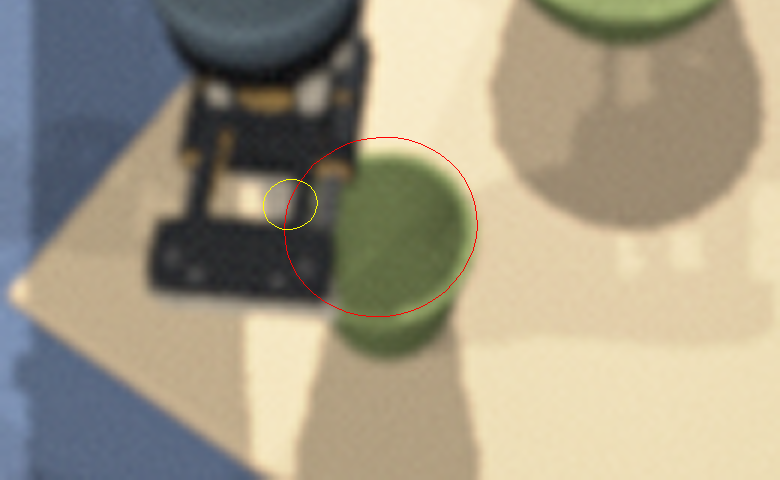

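The yellow TCP mark sits on the near rim of the cup. The visible rim is 2–3 mm to the right of my fit, so I'll shift 2 mm in +x and 1 mm in +y and creep down.

```bash
python3 -m creep '[{"claw":-1,"travel":[0.1,0.1,-0.2],"rot":[0,0,0]},{"claw":-1,"travel":[0.2,0.1,-0.4],"rot":[0,0,0]},{"claw":-1,"travel":[0.2,0.1,-0.6],"rot":[0,0,0]},{"claw":-1,"travel":[0.2,0.1,-0.8],"rot":[0,0,0]},{"claw":-1,"travel":[0.2,0.1,-0.9],"rot":[0,0,0]}]' | egrep 'tcp|force: \['
python3 -m creep '[{"claw":-1,"travel":[0,0,-0.03],"rot":[0,0,0]},{"claw":-1,"travel":[0,0,-0.06],"rot":[0,0,0]},{"claw":-1,"travel":[0,0,-0.09],"rot":[0,0,0]},{"claw":-1,"travel":[0,0,-0.12],"rot":[0,0,0]},{"claw":-1,"travel":[0,0,-0.12],"rot":[0,0,0]}]' | egrep 'tcp|force: \['
```

```text
tcp_pos: [0.525, -0.2373, 0.1103]
force: [-0.6, 0.2, 0.4]
tcp_pos: [0.5251, -0.2374, 0.1094]
force: [0.5, 0.2, 0.3]
```

```bash
python3 -m creep '[{"claw":-1,"travel":[0,0,-0.03],"rot":[0,0,0]},{"claw":-1,"travel":[0,0,-0.06],"rot":[0,0,0]},{"claw":-1,"travel":[0,0,-0.09],"rot":[0,0,0]},{"claw":-1,"travel":[0,0,-0.12],"rot":[0,0,0]},{"claw":-1,"travel":[0,0,-0.15],"rot":[0,0,0]}]' | egrep 'tcp|force: \['
```

```text
tcp_pos: [0.5251, -0.2373, 0.1078]
force: [-1.0, 0.4, 0.2]
```

```bash
python3 -m creep '[{"claw":-1,"travel":[0,0,-0.03],"rot":[0,0,0]},{"claw":-1,"travel":[0,0,-0.06],"rot":[0,0,0]},{"claw":-1,"travel":[0,0,-0.08],"rot":[0,0,0]},{"claw":-1,"travel":[0,0,-0.08],"rot":[0,0,0]},{"claw":-1,"travel":[0,0,-0.08],"rot":[0,0,0]}]' | egrep 'tcp|force: \['
```

```text
tcp_pos: [0.5251, -0.2374, 0.1071]
force: [0.3, -0.6, 0.2]
```

```bash
python3 -m creep '[{"claw":-1,"travel":[0,0,-0.03],"rot":[0,0,0]},{"claw":-1,"travel":[0,0,-0.06],"rot":[0,0,0]},{"claw":-1,"travel":[0,0,-0.08],"rot":[0,0,0]},{"claw":-1,"travel":[0,0,-0.08],"rot":[0,0,0]},{"claw":-1,"travel":[0,0,-0.08],"rot":[0,0,0]}]' | egrep 'tcp|force: \['
```

```text
tcp_pos: [0.5251, -0.2374, 0.1064]
force: [0.1, 1.2, 1.8]
```

```bash
python3 -m creep '[{"claw":-1,"travel":[0,0,-0.03],"rot":[0,0,0]},{"claw":-1,"travel":[0,0,-0.06],"rot":[0,0,0]},{"claw":-1,"travel":[0,0,-0.06],"rot":[0,0,0]},{"claw":-1,"travel":[0,0,-0.06],"rot":[0,0,0]},{"claw":-1,"travel":[0,0,-0.06],"rot":[0,0,0]}]' | egrep 'tcp|force: \['
```

```text
tcp_pos: [0.5251, -0.2374, 0.1058]
force: [-1.4, 0.5, 3.5]
```

The cup is sounded at about 3.5 N. Next I'll lift high and go to the vase.

```bash
python3 -m creep '[{"claw":-1,"travel":[0,0,1],"rot":[0,0,0]},{"claw":-1,"travel":[0,0,3.5],"rot":[0,0,0]},{"claw":-1,"travel":[0,0.5,6.5],"rot":[0,0,0]},{"claw":-1,"travel":[0,2,9],"rot":[0,0,0]},{"claw":-1,"travel":[0,5,9.5],"rot":[0,0,0]}]' | egrep 'tcp|force: \['
python3 -m creep '[{"claw":-1,"travel":[0,3.6,0],"rot":[0,0,0]},{"claw":-1,"travel":[-0.2,7.2,0],"rot":[0,0,0]},{"claw":-1,"travel":[-0.4,10.8,0],"rot":[0,0,0]},{"claw":-1,"travel":[-0.6,14.4,0],"rot":[0,0,0]},{"claw":-1,"travel":[-0.7,18,0],"rot":[0,0,0]}]' | egrep 'tcp|force: \['
python3 -m creep '[{"claw":-1,"travel":[0,4,0],"rot":[0,0,0]},{"claw":-1,"travel":[-0.2,8,0],"rot":[0,0,0]},{"claw":-1,"travel":[-0.4,12,0],"rot":[0,0,0]},{"claw":-1,"travel":[-0.6,15.5,0],"rot":[0,0,0]},{"claw":-1,"travel":[-0.7,18.2,0],"rot":[0,0,0]}]' | egrep 'tcp|force: \['
python3 -m creep '[{"claw":-1,"travel":[0,0,-0.5],"rot":[0,0,0]},{"claw":-1,"travel":[0,0,-1.5],"rot":[0,0,0]},{"claw":-1,"travel":[0,0,-2.5],"rot":[0,0,0]},{"claw":-1,"travel":[0,0,-3.3],"rot":[0,0,0]},{"claw":-1,"travel":[0,0,-3.5],"rot":[0,0,0]}]' | egrep 'tcp|force: \['
python3 - <<'E'
from rig import ctrl,eyes
from loc import *
f=eyes.grab_frame("scene"); s=ctrl.state();print(s["tcp_pos"],s["force"],s["clock"])
im=cv2.resize(f["frame"][140:260,260:390],(780,720),interpolation=cv2.INTER_CUBIC)
for p,c in((ring([.5525,.195,.152],0,.05),(255,0,0)),(ring(s["tcp_pos"],0,.012),(255,255,0))):
    cv2.polylines(im,[np.round((proj(f,p)-[260,140]+.5)*6-.5).astype(np.int32)],True,c,1)
cv2.imwrite("pics/v1.png",im[:600,:,::-1])
E
```

```text
tcp_pos: [0.5276, -0.1907, 0.2058]
force: [0.1, 0.6, 0.5]
tcp_pos: [0.5178, -0.0058, 0.2013]
force: [1.1, 0.1, -0.6]
tcp_pos: [0.5105, 0.1776, 0.2013]
force: [0.1, 0.4, -1.1]
tcp_pos: [0.51, 0.1731, 0.1634]
force: [0.8, -0.0, -0.7]
[0.51024388 0.17319308 0.16376311] [-0.10930695  0.64793515 -0.46541575] 10.5
```

View pics/v1.png

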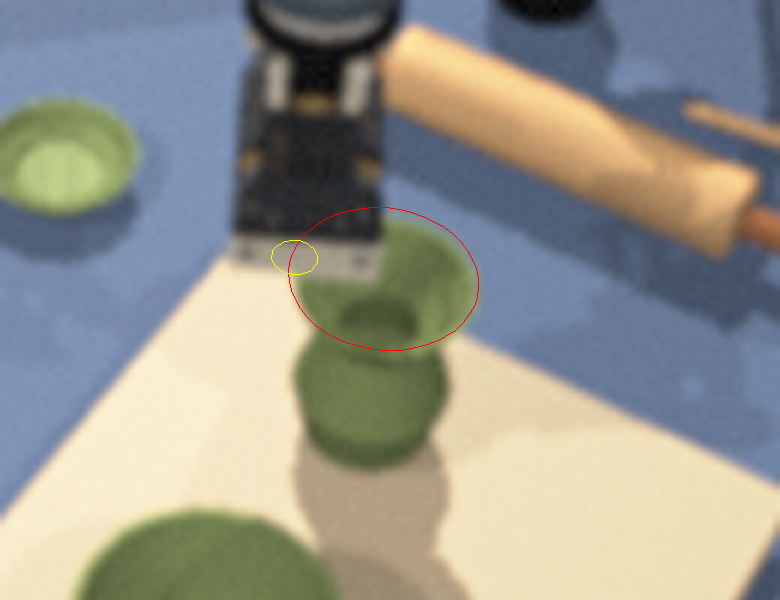

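The TCP mark at about (295,258) lies on the vase lip's near-left edge. The pale strip is the underside of the gripper body, well above the pot. Same small shift again, then creep down.

```bash
python3 -m creep '[{"claw":-1,"travel":[0.1,0.1,-0.2],"rot":[0,0,0]},{"claw":-1,"travel":[0.2,0.1,-0.4],"rot":[0,0,0]},{"claw":-1,"travel":[0.2,0.1,-0.6],"rot":[0,0,0]},{"claw":-1,"travel":[0.2,0.1,-0.8],"rot":[0,0,0]},{"claw":-1,"travel":[0.2,0.1,-0.9],"rot":[0,0,0]}]' | egrep 'tcp|force: \['
python3 -m creep '[{"claw":-1,"travel":[0,0,-0.03],"rot":[0,0,0]},{"claw":-1,"travel":[0,0,-0.06],"rot":[0,0,0]},{"claw":-1,"travel":[0,0,-0.09],"rot":[0,0,0]},{"claw":-1,"travel":[0,0,-0.12],"rot":[0,0,0]},{"claw":-1,"travel":[0,0,-0.15],"rot":[0,0,0]}]' | egrep 'tcp|force: \['
```

```text
tcp_pos: [0.5131, 0.1755, 0.1565]
force: [-0.2, -0.0, -0.5]
tcp_pos: [0.5132, 0.1757, 0.1552]
force: [-0.5, 0.2, 0.8]
```

```bash
python3 -m creep '[{"claw":-1,"travel":[0,0,-0.03],"rot":[0,0,0]},{"claw":-1,"travel":[0,0,-0.06],"rot":[0,0,0]},{"claw":-1,"travel":[0,0,-0.09],"rot":[0,0,0]},{"claw":-1,"travel":[0,0,-0.1],"rot":[0,0,0]},{"claw":-1,"travel":[0,0,-0.1],"rot":[0,0,0]}]' | egrep 'tcp|force: \['
```

```text
tcp_pos: [0.5131, 0.1756, 0.1541]
force: [-0.1, 0.2, -0.9]
```

```bash
python3 -m creep '[{"claw":-1,"travel":[0,0,-0.03],"rot":[0,0,0]},{"claw":-1,"travel":[0,0,-0.06],"rot":[0,0,0]},{"claw":-1,"travel":[0,0,-0.09],"rot":[0,0,0]},{"claw":-1,"travel":[0,0,-0.12],"rot":[0,0,0]},{"claw":-1,"travel":[0,0,-0.15],"rot":[0,0,0]}]' | egrep 'tcp|force: \['
```

```text
tcp_pos: [0.5131, 0.1756, 0.1526]
force: [0.0, 0.3, -0.1]
```

```bash
python3 -m creep '[{"claw":-1,"travel":[0,0,-0.03],"rot":[0,0,0]},{"claw":-1,"travel":[0,0,-0.06],"rot":[0,0,0]},{"claw":-1,"travel":[0,0,-0.09],"rot":[0,0,0]},{"claw":-1,"travel":[0,0,-0.1],"rot":[0,0,0]},{"claw":-1,"travel":[0,0,-0.1],"rot":[0,0,0]}]' | egrep 'tcp|force: \['
```

```text
tcp_pos: [0.5131, 0.1756, 0.1517]
force: [-0.4, -0.6, 0.8]
```

```bash
python3 -m creep '[{"claw":-1,"travel":[0,0,-0.03],"rot":[0,0,0]},{"claw":-1,"travel":[0,0,-0.06],"rot":[0,0,0]},{"claw":-1,"travel":[0,0,-0.09],"rot":[0,0,0]},{"claw":-1,"travel":[0,0,-0.1],"rot":[0,0,0]},{"claw":-1,"travel":[0,0,-0.1],"rot":[0,0,0]}]' | egrep 'tcp|force: \['
```

```text
tcp_pos: [0.5131, 0.1756, 0.1508]
force: [-1.3, -0.2, 3.8]
```

The vase is sounded at about 3.8 N. Now I'll draw clear and check before handing in.

```bash
python3 -m creep '[{"claw":-1,"travel":[0,0,1],"rot":[0,0,0]},{"claw":-1,"travel":[0,0,3],"rot":[0,0,0]},{"claw":-1,"travel":[0,0,5.5],"rot":[0,0,0]},{"claw":-1,"travel":[0,0,8],"rot":[0,0,0]},{"claw":-1,"travel":[0,0,9],"rot":[0,0,0]}]' | egrep 'tcp|force: \['
python3 -m creep '[{"claw":-1,"travel":[-3,0,0],"rot":[0,0,0]},{"claw":-1,"travel":[-6,0,0],"rot":[0,0,0]},{"claw":-1,"travel":[-8,0,0],"rot":[0,0,0]},{"claw":-1,"travel":[-9,0,0],"rot":[0,0,0]},{"claw":-1,"travel":[-9,0,0],"rot":[0,0,0]}]' | egrep 'clock|tcp|force: \['
python3 -m creep '[{"claw":-1,"travel":[0,0,0],"rot":[0,0,0]},{"claw":-1,"travel":[0,0,0],"rot":[0,0,0]},{"claw":-1,"travel":[0,0,0],"rot":[0,0,0]},{"claw":-1,"travel":[0,0,0],"rot":[0,0,0]},{"claw":-1,"travel":[0,0,0],"rot":[0,0,0]}]' | egrep 'clock|tcp|force: \['
python3 -c '
from rig import eyes
import cv2
cv2.imwrite("pics/end.png",eyes.grab_frame("scene")["frame"][:,:,::-1])'
```

```text
tcp_pos: [0.5147, 0.1759, 0.2446]
force: [1.0, -0.6, 0.4]
clock: 13.83
tcp_pos: [0.4214, 0.1758, 0.2408]
force: [-0.8, -0.0, 0.2]
clock: 14.25
tcp_pos: [0.4238, 0.1755, 0.2404]
force: [-0.7, -0.3, -0.0]
```

View pics/end.png

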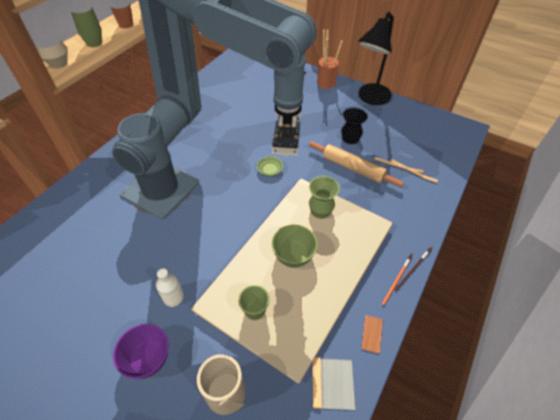

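The vase (323,190), bowl (294,245) and cup (254,300) are unmoved, the bystanders are in place and the arm is clear.

```bash
python3 -c '
from rig import ctrl
print(ctrl.hand_in())'
```

```text
the job is handed in; nothing more can be done
None
```

I tapped the bowl, cup and vase rims in that order at about 3 to 4 N each, drew the arm clear with everything visibly in place, and handed the job in; no verdict came back.

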